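Put the glazing set away

TASK

Put the glazing set away: stand the low wide steel cup upright in the middle of the round saucer, then stand the medium cup inside it, then the tall slim cup inside the medium one, letting go of each once it is in. Last of all, take the bench scraper out of its drying block and press its blade straight down into the sprung clip, centred, until the edge rests on the clip's floor. Leave the honey jar, the red tin and the brush where they are.

Things in the scene. Friction and masses are not known exactly. Their poses are not given: they have to be found in the camera images.
- cup_wide: Low wide stainless steel cup, loose, straight-walled and open at the top: 68 outside diameter, 45 high, wall 3, bottom 4 thick, 110 to 230 g. Starts upright on the bench. Origin at the centre of its underside, z up through its mouth.
- cup_mid: Medium stainless steel cup, loose, straight-walled and open at the top: 48 outside diameter, 70 high, wall 3, bottom 4 thick, 95 to 200 g. Starts upright on the bench. Origin at the centre of its underside, z up through its mouth. Standing inside the wide cup it is 4 above that cup's underside and its top 29 stands out above that cup's rim.
- cup_slim: Tall slim stainless steel cup, loose, straight-walled and open at the top: 28 outside diameter, 95 high, wall 3, bottom 4 thick, 60 to 130 g. Starts upright on the bench. Origin at the centre of its underside, z up through its mouth. Standing inside the medium cup its top 29 stands out above that cup's rim.
- saucer: Round aluminium saucer fixed to the bench: 104 outside diameter, floor 4 thick and 96 across, lip 9 high above the bench. Origin at the centre of its underside, on the bench.
- scraper: Bench scraper, loose, standing edge down in the drying block's slot, edge 5 above the bench, leaning up to 0.13 rad. Steel blade 80 wide (x), 4 thick (y), rounded edge; dark wooden handle bar on top, 84 long (x), 22 thick (y), from 58 to 84 above the edge. 105 to 210 g. Origin mid blade edge, z up through the handle. Same both ways round.
- block: White drying block fixed to the bench, 90 (x) by 50 (y), 30 high, with a plain slot along x, 7 wide, 25 deep (slot floor 5 above the bench), open at the ends and at the top. Origin at the centre of its underside. The scraper starts in it and is lifted straight out.
- clip: Sprung clip fixed to the bench: dark base 80 (x) by 64 (y), 20-high sides, two aluminium jaws 70 long. Slot along x through the origin (centre of underside). Jaw gap 1.5 from 7 to 22 above the bench, flaring to a mouth 15 wide at 34. Jaws part along y when the blade is pressed in from above (8 to 15 N) and grip it. Slot floor 5 above the bench. Either way round.
- jar: Closed amber honey jar with a steel cap, loose, 58 diameter, 85 high; a bystander. Origin at the centre of its underside.
- tin: Closed round red tin with a brass-coloured lid, loose, 62 diameter, 46 high; a bystander. Origin at the centre of its underside.
- brush: Glazing brush with a wooden handle, loose, 200 long along its x, lying at the right of the bench; a bystander. Origin under its middle.
Mind the look-alikes: they are no part of the job. What is shaped like the cup_mid but green or purple is not meant.

How it is judged (in metres and radians):
On the way, in this order (a step that is already met when the one before it is completed fails the run):
1. the wide cup stands upright in the saucer, released (horizontal distance between cup_wide and saucer below 0.015 m and z of cup_wide in the frame of saucer between 0.001 and 0.0075 m and angle between cup_wide's own z axis and vertical below 0.12 rad and contact force between the fingers and cup_wide below 0.05 N), for 0.2 s.
2. the medium cup stands inside the wide cup, released (horizontal distance between cup_wide and saucer below 0.015 m and z of cup_wide in the frame of saucer between 0.001 and 0.0075 m and angle between each of cup_wide, cup_mid's own z axis and vertical below 0.12 rad and horizontal distance between cup_mid and cup_wide below 0.01 m and z of cup_mid in the frame of cup_wide between 0.001 and 0.0075 m and contact force between the fingers and cup_mid below 0.05 N), for 0.2 s.
3. the slim cup stands inside the medium cup, released (horizontal distance between cup_wide and saucer below 0.015 m and z of cup_wide in the frame of saucer between 0.001 and 0.0075 m and angle between each of cup_wide, cup_mid, cup_slim's own z axis and vertical below 0.12 rad and horizontal distance between cup_mid and cup_wide below 0.01 m and z of cup_mid in the frame of cup_wide between 0.001 and 0.0075 m and horizontal distance between cup_slim and cup_mid below 0.01 m and z of cup_slim in the frame of cup_mid between 0.001 and 0.0075 m and contact force between the fingers and cup_slim below 0.05 N), for 0.2 s.
4. the scraper's blade is fully home in the clip (x of scraper in the frame of clip between -0.015 and 0.015 m and y of scraper in the frame of clip between -0.004 and 0.004 m and z of scraper in the frame of clip between 0.001 and 0.009 m and angle between scraper's own z axis and vertical below 0.15 rad and angle between the x axis of scraper and the x axis of clip, either way round below 0.2 rad), for 0.2 s.
At the end, for the whole second after the job is handed in: Wide cup within 15 mm of the saucer's centre, medium in wide and slim in medium within 10 mm, all upright (0.12 rad) and on the floors (3.5 mm); blade in the clip within 4 mm of its floor and mid-plane, 15 mm of centre along it, 0.15 rad of upright, 0.2 rad of its line; all released, at rest (all of step 4 and horizontal distance between cup_wide and saucer below 0.015 m and z of cup_wide in the frame of saucer between 0.001 and 0.0075 m and angle between each of cup_wide, cup_mid, cup_slim's own z axis and vertical below 0.12 rad and horizontal distance between cup_mid and cup_wide below 0.01 m and z of cup_mid in the frame of cup_wide between 0.001 and 0.0075 m and horizontal distance between cup_slim and cup_mid below 0.01 m and z of cup_slim in the frame of cup_mid between 0.001 and 0.0075 m and linear speed of each of cup_wide, cup_mid, cup_slim, scraper below 0.02 m/s and angular speed of each of cup_wide, cup_mid, cup_slim, scraper below 0.2 rad/s); the robot touches nothing.
It fails at once if the jar, the tin or the brush is moved by more than 20 mm (distance of any of jar, tin, brush from where it was at the start of the episode above 0.02 m).
It also fails if it takes over 128 s, if anything falls off the work surface, if the arm or the gripper's body presses on something with over 40 N, if the wrist force passes 120 N, or if a joint passes its speed limit or range.

ROBOT

A 6-joint arm with a two-finger parallel gripper is mounted at the origin on the work surface. World frame = base frame: x ahead of the robot, y to its left, z up, the work surface at z = 0. Lengths are in m, angles in degrees, forces in N, time in s.
With the tool pointing down it reaches from about 0.35 to 0.975 m from the base axis. Payload 4.9 kg.
Tool frame: the origin (TCP) lies on the centre line of the jaws, within the pads' length; the fingertips stand 22 mm ahead of it and the grasp point (between the pads) lies 3 mm ahead of it; y points along the fingers, z is the direction in which the jaws open and shut, and the axes are right-handed (so a half turn about y gives the same grasp; the last joint's range is limited). The gripper opens to 85 mm and grips with 20 to 120 N. Pads are 22 mm wide; open, the fingers measure 114 mm over their backs; the gripper's body (76 mm by 85 mm) begins 54 mm behind the grasp point. The pads swing forward as they close: fully open they stand 13 mm farther back than shut.
Start: joints at [63.598, 3.019, 92.412, -0, 84.569, -6.818], TCP at [0.209, 0.589, 0.215] pointing down, gripper open.
Joint ranges: [-172.51, 172.51], [-57.92, 126.97], [3.15, 148.05], [-58.71, 238.71], [5.1, 150.11], [-179.66, 179.66]. Speed limits (degrees/s): [147.25, 147.25, 180, 180, 180, 180].

INTERFACE

Orientations are given as a 3x3 rotation matrix whose columns are the frame's x, y, z axes.
In Python, from workcell import env gives the robot as it stands. Calls block until the motion is done:
- env.move_ptp(position, orientation): joint-space move of the TCP to a pose.
- env.move_straight(position, velocity=0.15, rot=None, force_limit=None): straight line of the TCP; rot=None keeps the orientation; velocity is the mean speed in m/s. With force_limit (N) it stops when the force on the tool has changed by that much, and returns True; else False.
- env.move_j(angles): joint-space move.
- env.let_go() and env.close(effort=None): open the fingers fully, or close them until they stop; effort is the grip in N (None keeps the last).
- env.pause(seconds).
- env.ik(position, orientation): joint angles nearest the present ones, or None.
- env.observe(): the state.
- env.read_camera(name): name is "scene" or "top" or "wrist"; returns a dict with "frame" (384x512x3 uint8, red, green, blue), "vertical_fov" (degrees; the focal length in pixels is half the picture's height over the tangent of half this angle, whatever the lens; pixels are square), "cx", "cy" (the principal point, pixels), "origin" and "attitude" of the camera in the world. Camera axes: x right, y up, looking along -z (the intrinsics and any distortion apply to the point x, -y, -z); pixel columns grow to the right and rows downward; lengths in m; the calibration is good to about 2 mm. A picture is of the moment at which its call begins. There is no depth.
A pose or a line that the arm cannot do raises env.Unreachable and nothing moves.
- env.sign_off(): hands the job in, once; it reports no verdict.
Trained networks look in the newest picture that a camera, given by its name, has taken for a name from the list of things; names that differ only in an ending like _2 or _b are one class to them, and where a whole thing is asked for, a point or a joint stands for the part that bears it (a point fixed in the world has none). Each returns a list of dicts, best first, with "p" (0 to 1); they miss things now and then, are a little off and sometimes report something else, mostly with a low value. They report only what shows in the picture. A call takes as long as a camera call. They do not tell look-alikes from the thing itself.
- env.outline_of(camera, label): "pixels" (384x512 bool, what is visible of it) and "location" ([column, row] in pixels, amid what is visible of it).
The state is a dict: "time_s": time; "joint_pos": joint angles; "qvel": joint speeds; "joint_torque": joint torques, N m; "eef_pos": TCP position; "tcp_rot": TCP orientation; "wrist_force": force on the tool from outside, world axes, zero at the start; "torque": the same for the moment, N m; "width": opening from 0.0 (shut) to 1.0 (fully open).
Only numpy, scipy, OpenCV 4.12 (cv2) and the standard library are available. Lean on these libraries where they do the work, as an engineer would, in place of code of your own. Each camera call takes 0.05 s, during which the arm holds its last target. There are 200 camera calls.

## Working session

There is one attempt and no reset: what is moved stays moved. The work goes in short steps, each a Python script; the robot and the scene stay as the last script left them, time stands still between calls to the robot, and variables do not carry over. Pictures are saved under pics/ and viewed, about 12 in all and at most 16, crops included, and the job is handed in when it is done.

```bash
ls; mkdir -p pics; python3 - <<'E'
from workcell import env
import cv2
for n in ("scene","top"):
    c=env.read_camera(n)
    cv2.imwrite(f"pics/{n}0.png",c["frame"][:,:,::-1])
    print(n,{k:v for k,v in c.items() if k!="frame"})
print(env.observe())
E
```

```text
pics
scene {'vertical_fov': 48.166168549680314, 'cx': 256.4083437096542, 'cy': 187.6163062814612, 'origin': array([ 1.34799136, -0.11910338,  0.72065082]), 'attitude': array([[ 0.08984729, -0.65989007,  0.74597088],
       [ 0.99594511,  0.05609994, -0.07032871],
       [ 0.0045603 ,  0.7492649 ,  0.66225472]])}
top {'vertical_fov': 44.376525142666274, 'cx': 257.9445722037894, 'cy': 192.55316245434125, 'origin': array([ 0.50910965, -0.04400586,  1.30947313]), 'attitude': array([[-0.00528952,  0.99850863, -0.0543373 ],
       [-0.99982748, -0.00624839, -0.01749189],
       [-0.01780533,  0.0542354 ,  0.99836942]])}
{'time_s': 0.1, 'joint_pos': array([ 6.35966675e+01,  3.05541556e+00,  9.24845457e+01, -1.74276319e-04,
        8.45683373e+01, -6.81875628e+00]), 'qvel': array([-0.10943442, -0.10713262, -0.08994604, -0.05802522,  0.09871067,
        0.01944251]), 'joint_torque': array([ 3.49013690e-04, -3.94902742e+01, -3.71363211e+01, -6.86282442e-05,
        4.04597085e-03, -1.90250819e-05]), 'eef_pos': array([0.2092382 , 0.5883029 , 0.21336165]), 'tcp_rot': array([[ 9.42147726e-01, -8.37820012e-04,  3.35196899e-01],
       [-3.35197873e-01, -1.69434038e-03,  9.42146228e-01],
       [-2.21411323e-04, -9.99998214e-01, -1.87715442e-03]]), 'wrist_force': array([ 0.70576512, -0.30302724, -0.94919512]), 'torque': array([-0.0411337 ,  0.0176968 ,  0.04842688]), 'width': 1.0012099673349812}
```

View pics/top0.png

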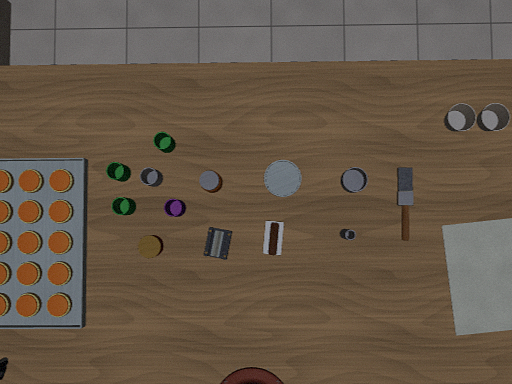

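View pics/scene0.png

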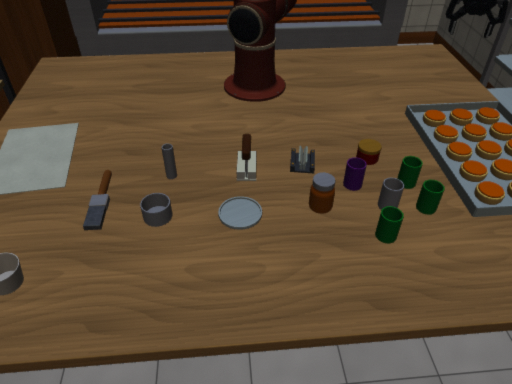

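Candidates for cup_mid: steel at top (151,177); look-alikes are green at (118,172), (124,206), (164,142) and purple at (175,208). The others are cup_wide (354,180), with the large cups at (460,117) and (494,117) as distractors, cup_slim (347,234), saucer (283,178), block and scraper (273,238), clip (218,243), jar (210,181), tin (150,246) and brush (405,203).

```bash
cat > h.py <<'E'
from workcell import env
import numpy as np, cv2
from scipy.optimize import minimize
def R(a):  # tool down, jaws open along direction a (rad)
    c,s=np.cos(a),np.sin(a); return np.array([[s,0,c],[-c,0,s],[0,-1,0]])
def proj(c,P):
    f=192/np.tan(np.radians(c["vertical_fov"]/2)); q=(np.atleast_2d(P)-c["origin"])@c["attitude"]
    return np.c_[c["cx"]-f*q[:,0]/q[:,2], c["cy"]+f*q[:,1]/q[:,2]]
def onplane(c,px,z):
    f=192/np.tan(np.radians(c["vertical_fov"]/2)); d=c["attitude"]@np.array([(px[0]-c["cx"])/f,-(px[1]-c["cy"])/f,-1])
    return c["origin"]+d*(z-c["origin"][2])/d[2]
t=np.linspace(0,2*np.pi,40)[:-1]
def cyl(r,h0,h1): return np.vstack([np.c_[r*np.cos(t),r*np.sin(t),0*t+h] for h in(h0,h1)])
def box(x,y,h0,h1): return np.array([[a*x/2,b*y/2,h] for a in(-1,1) for b in(-1,1) for h in(h0,h1)])
SH=dict(cup_wide=cyl(.034,0,.045),cup_mid=cyl(.024,0,.07),cup_slim=cyl(.014,0,.095),saucer=cyl(.052,0,.009),
 block=box(.09,.05,0,.03),clip=np.vstack([box(.08,.064,0,.02)]),jar=cyl(.029,0,.085),tin=cyl(.031,0,.046),handle=box(.084,.022,.063,.089))
def hullmask(m):
    k=cv2.findNonZero(m.astype(np.uint8)); o=np.zeros(m.shape,np.uint8)
    return cv2.fillConvexPoly(o,cv2.convexHull(k),1)
def fit(c,mask,shape,x0,yaw=None):
    M=cv2.resize(hullmask(mask).astype(np.float32),None,fx=4,fy=4,interpolation=cv2.INTER_LINEAR)>.5
    def cost(p):
        a=p[2]*10 if len(p)>2 else 0
        P=shape@np.array([[np.cos(a),np.sin(a),0],[-np.sin(a),np.cos(a),0],[0,0,1]])+[p[0],p[1],0]
        u=(cv2.convexHull(proj(c,P).astype(np.float32))*4+1.5)
        o=np.zeros(M.shape,np.uint8); cv2.fillConvexPoly(o,np.round(u*16).astype(np.int32),1,shift=4); o=o>0
        return 1-(o&M).sum()/(o|M).sum()
    s=[x0[0],x0[1]]+([] if yaw is None else [yaw/10])
    S=np.array([s]+[np.array(s)+.012*np.eye(len(s))[i] for i in range(len(s))])
    r=minimize(cost,s,method="Nelder-Mead",options=dict(initial_simplex=S,xatol=1e-4,fatol=1e-4))
    p=r.x.copy()
    if len(p)>2:p[2]*=10
    return p,1-r.fun
def go(p,a): env.move_ptp(np.array(p,float),R(a))
E
cat > loc.py <<'E'
from h import *
for cam in("top","scene"):
    c=env.read_camera(cam)
    for n,s in SH.items():
        lab="scraper" if n=="handle" else n
        for o in env.outline_of(cam,lab)[:5]:
            if o["p"]<.3: continue
            g=onplane(c,o["location"],s[:,2].mean())
            y=0.0 if n in("block","clip","handle") else None
            p,iou=fit(c,o["pixels"],s,g[:2],y)
            col=c["frame"][o["pixels"]].mean(0).round()
            print(cam,n,round(o["p"],2),np.round(o["location"]),p.round(4),"iou",round(iou,2),col)
E
python3 loc.py
```

```text
top cup_wide 0.86 [353. 178.] [ 0.6133 -0.2836] iou 0.93 [80. 82. 89.]
top cup_mid 0.88 [174. 208.] [0.5387 0.2061] iou 0.94 [61. 31. 70.]
top cup_mid 0.83 [162. 139.] [0.7178 0.235 ] iou 0.95 [24. 61. 29.]
top cup_mid 0.82 [116. 175.] [0.6379 0.3605] iou 0.96 [21. 54. 25.]
top cup_mid 0.75 [121. 206.] [0.5441 0.3443] iou 0.93 [26. 57. 28.]
top cup_mid 0.53 [151. 176.] [0.6234 0.2703] iou 0.96 [64. 63. 66.]
top cup_slim 0.45 [349. 234.] [ 0.4667 -0.2587] iou 0.91 [49. 48. 51.]
top saucer 0.75 [282. 176.] [ 0.6211 -0.0881] iou 0.96 [107. 114. 120.]
top block 0.68 [270. 241.] [ 0.4565 -0.0601 -0.1147] iou 0.92 [132. 133. 137.]
top clip 0.65 [215. 246.] [ 0.4426  0.0922 -0.2026] iou 0.95 [60. 61. 62.]
top tin 0.86 [151. 244.] [0.4352 0.2739] iou 0.94 [91. 71. 37.]
top handle 0.65 [272. 238.] [ 0.457  -0.0605 -0.1029] iou 0.88 [51. 34. 25.]
top handle 0.57 [347. 233.] [ 0.466  -0.2569  1.3621] iou 0.42 [50. 49. 50.]
scene cup_wide 0.67 [154. 207.] [ 0.6168 -0.2841] iou 0.97 [53. 51. 52.]
scene cup_mid 0.9 [409. 170.] [0.548  0.3425] iou 0.91 [10. 38. 12.]
scene cup_mid 0.84 [354. 171.] [0.5434 0.2028] iou 0.94 [32. 13. 38.]
scene cup_mid 0.73 [430. 196.] [0.6427 0.3573] iou 0.95 [ 7. 36. 11.]
scene cup_mid 0.66 [391. 190.] [0.6214 0.2702] iou 0.81 [46. 44. 44.]
scene cup_mid 0.56 [390. 225.] [0.7212 0.2333] iou 0.94 [11. 39. 13.]
scene cup_slim 0.56 [171. 162.] [ 0.4717 -0.26  ] iou 0.89 [49. 45. 43.]
scene block 0.63 [246. 168.] [ 0.4614 -0.063  -0.0711] iou 0.92 [118. 120. 110.]
scene clip 0.68 [302. 161.] [ 0.4428  0.0908 -0.1934] iou 0.9 [52. 53. 53.]
scene jar 0.86 [321. 190.] [0.6119 0.1061] iou 0.9 [62. 47. 38.]
scene tin 0.95 [369. 152.] [0.4373 0.2728] iou 0.88 [71. 44. 16.]
scene handle 0.59 [244. 146.] [ 0.4687 -0.0631 -0.0765] iou 0.82 [46. 31. 22.]
```

```bash
python3 - <<'E'
from h import *
go([.615,-.284,.22],0.0)
print(env.observe()["time_s"],env.observe()["joint_pos"].round(1))
c=env.read_camera("wrist"); cv2.imwrite("pics/w1.png",c["frame"][:,:,::-1])
print(c["origin"],c["vertical_fov"],c["attitude"].round(2))
for o in env.outline_of("wrist","cup_wide")[:2]:
    print(o["p"],o["location"],fit(c,o["pixels"],SH["cup_wide"],[.615,-.284]))
print("proj rim ctr",proj(c,[.615,-.284,.045]))
t=cv2.imread("pics/top0.png")[125:265,95:235]; cv2.imwrite("pics/midcrop.png",cv2.resize(t,None,fx=4,fy=4,interpolation=cv2.INTER_CUBIC))
E
```

```text
4.4583 [-31.    9.8  84.6   0.   85.6 -31.1]
[ 0.61536894 -0.2153733   0.37888102] 59.56004933149106 [[ 1.   -0.    0.  ]
 [ 0.    0.96  0.26]
 [-0.   -0.26  0.96]]
0.57 [249.0, 165.2] (array([ 0.61452888, -0.28170031]), np.float64(0.9825933529002596))
proj rim ctr [[250.57759683 170.57063028]]
```

View pics/w1.png

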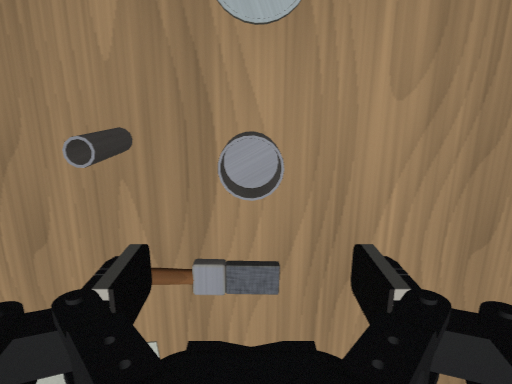

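View pics/midcrop.png

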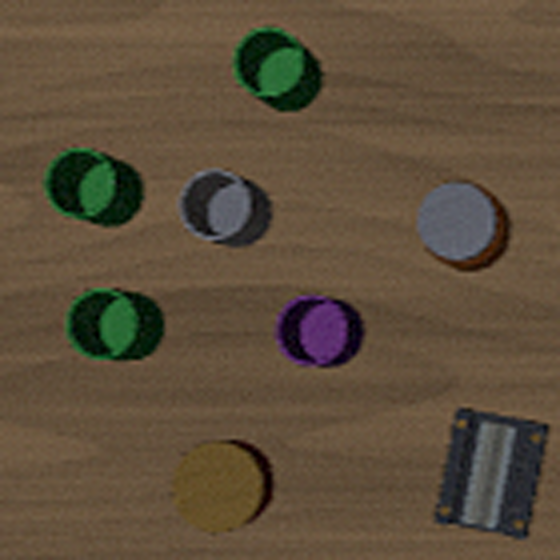

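The wrist view puts the wide cup at (250,166), with the slim cup at (80,150) and the brush below at (240,277). The crop shows the mid cup as the only bare-steel one, at (215,205), with green and purple ones around it. Next I grasp the wide cup.

```bash
cat >> h.py <<'E'
def st(l=""):
    o=env.observe(); print(l,"t",round(o["time_s"],1),"p",o["eef_pos"].round(4),"w",round(o["width"],3),"F",o["wrist_force"].round(1))
def down(x,y,z,v=.05,F=None):
    r=env.move_straight(np.array([x,y,z]),velocity=v,force_limit=F); return r
E
python3 - <<'E'
from h import *
x,y=.6145,-.282
down(x,y,.06+.06,.15); hit=down(x,y,.033,.08,8); st(f"down {hit}")
env.close(30); st("closed")
down(x,y,.12,.1); st("up")
env.move_ptp(np.array([.622,-.088,.12]),R(0.)); st("over")
c=env.read_camera("wrist"); cv2.imwrite("pics/w2.png",c["frame"][:,:,::-1])
for o in env.outline_of("wrist","saucer")[:1]: print(o["p"],fit(c,o["pixels"],SH["saucer"],[.622,-.088]))
for o in env.outline_of("wrist","cup_wide")[:1]:
    print(o["p"],fit(c,o["pixels"],SH["cup_wide"]+[0,0,.087],[.622,-.088]))
E
```

```text
down False t 6.6 p [ 0.6151 -0.2823  0.0339] w 1.004 F [-0.1  0.2  0.5]
closed t 7.4 p [ 0.6145 -0.282   0.033 ] w -0.002 F [ 0.1  0.2 -0.2]
up t 8.4 p [ 0.6139 -0.2817  0.1189] w -0.0 F [-0.2  0.3 -0.2]
over t 9.2 p [ 0.622  -0.0888  0.1198] w 0.001 F [0.3 0.1 0.4]
0.83 (array([ 0.62254473, -0.08777535]), np.float64(0.9710080630600422))
```

View pics/w2.png

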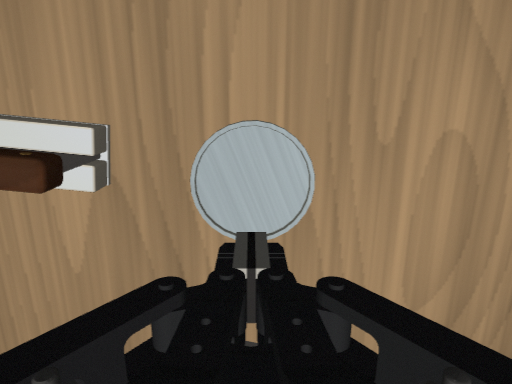

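Nothing was gripped: the fingers shut fully. The saucer is clear at (252,180). I'll look for the wide cup.

```bash
python3 - <<'E'
from h import *
env.let_go(); go([.615,-.284,.22],0.0); st()
c=env.read_camera("wrist"); cv2.imwrite("pics/w3.png",c["frame"][:,:,::-1])
for o in env.outline_of("wrist","cup_wide")[:2]: print(o["p"],o["location"],fit(c,o["pixels"],SH["cup_wide"],[.615,-.284]))
c=env.read_camera("scene")
for o in env.outline_of("scene","cup_wide")[:2]: print(o["p"],o["location"],fit(c,o["pixels"],SH["cup_wide"],[.615,-.284]))
cv2.imwrite("pics/s3.png",c["frame"][:,:,::-1])
E
```

```text
t 11.0 p [ 0.6147 -0.2827  0.2187] w 0.999 F [-0.4 -0.8  0.7]
0.73 [250.1, 166.7] (array([ 0.61467475, -0.28170479]), np.float64(0.9772530329289428))
0.96 [155.1, 208.9] (array([ 0.61758872, -0.28327159]), np.float64(0.9255645766527939))
```

View pics/w3.png

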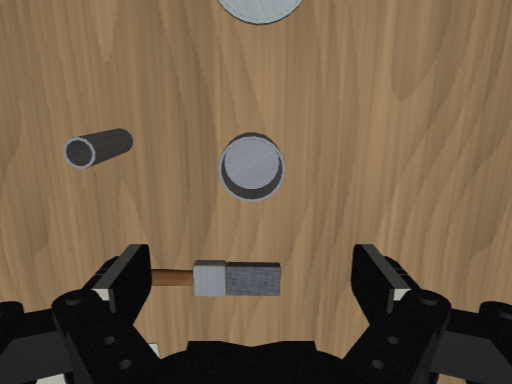

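View pics/s3.png

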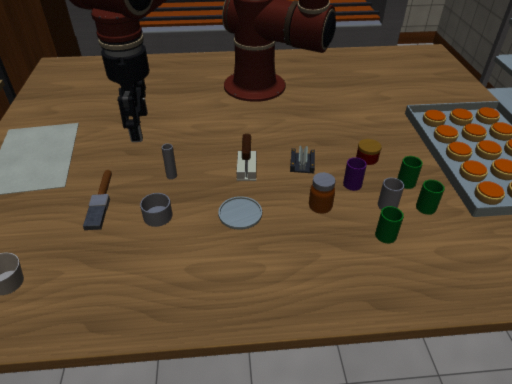

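The cup hasn't moved, and is still at wrist (250,166) and scene (155,208), so the fingers must have closed above or beside it. I'll descend again and look with the fingers open and the TCP marked.

```bash
python3 - <<'E'
from h import *
x,y=.615,-.282
hit=down(x,y,.033,.12,8); st(f"down {hit}")
c=env.read_camera("scene"); f=c["frame"][:,:,::-1].copy()
s0=np.array([95,110]); o=cv2.resize(f[110:260,95:245],None,fx=4,fy=4,interpolation=cv2.INTER_CUBIC)
for P in ([x,y,.033],[x,y,.011],[x,y,0],[x-.042,y,.024],[x+.042,y,.024]):
    u=(proj(c,P)[0]-s0)*4; cv2.circle(o,tuple(int(v) for v in u),3,(0,0,255),-1)
w=env.read_camera("wrist")["frame"][:,:,::-1]
cv2.imwrite("pics/s4.png",np.hstack([o[:384*1],np.zeros((384,8,3),np.uint8)])[:,:608] if 0 else o)
cv2.imwrite("pics/w4.png",w)
E
```

```text
down False t 12.9 p [ 0.6157 -0.2824  0.0342] w 0.999 F [1.1 0.1 0. ]
```

View pics/s4.png

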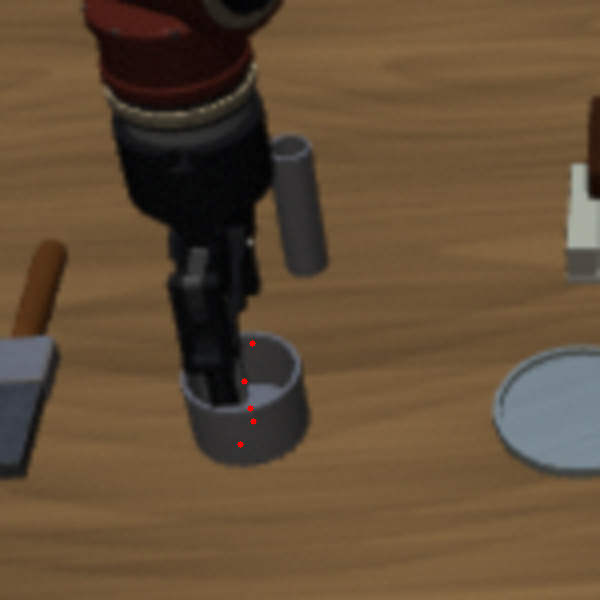

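View pics/w4.png

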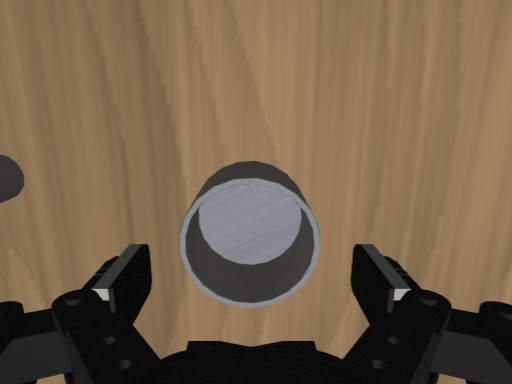

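Scene crop: the fingertip is at (225,403), well above the expected dot at (240,444). In the wrist view the fingers appear nearer than the rim. Both put the real fingertips about 35–40 mm higher than the stated tool geometry: roughly TCP+20 mm shut and +34 mm open. I'll go lower under force guard.

```bash
python3 - <<'E'
from h import *
x,y=.615,-.282
hit=down(x,y,-.010,.06,5); st(f"down {hit}")
env.close(30); st("closed")
if env.observe()["width"]>.5:
    down(x,y,.01,.05); st("up")
c=env.read_camera("scene"); f=c["frame"][:,:,::-1]
cv2.imwrite("pics/s5.png",cv2.resize(f[110:260,95:245],None,fx=3,fy=3,interpolation=cv2.INTER_CUBIC))
E
```

```text
down False t 13.9 p [ 0.6153 -0.2822 -0.0097] w 1.001 F [ 0.2 -0.4 -0.3]
closed t 14.2 p [ 0.6157 -0.2824 -0.0089] w 0.796 F [-0.1  0.4  2.8]
up t 14.7 p [ 0.615  -0.282   0.0102] w 0.796 F [-0.1 -0.5 -2.3]
```

View pics/s5.png

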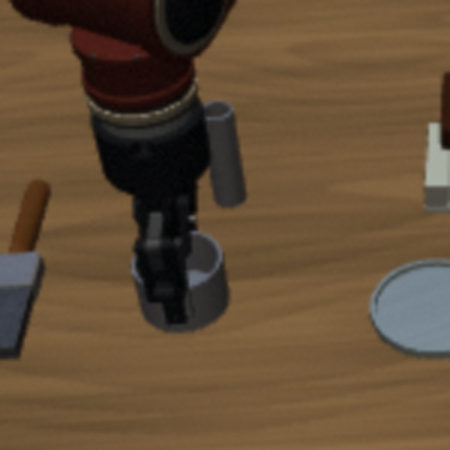

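Gripped now (width 0.796 ≈ 68 mm), and the offset is confirmed. Place it in the saucer.

```bash
python3 - <<'E'
from h import *
x,y=.6225,-.088
down(.615,-.282,.06,.12); env.move_straight(np.array([x,y,.06]),velocity=.2); st("over")
env.pause(.2); hit=down(x,y,-.001,.08,6); st(f"1 {hit}")
if not hit: hit=down(x,y,-.009,.03,4); st(f"2 {hit}")
env.let_go(); st("open"); env.pause(.3)
down(x,y,.15,.15); st("up")
c=env.read_camera("wrist")
for n in("cup_wide","saucer"):
  for o in env.outline_of("wrist",n)[:1]: print(n,o["p"],fit(c,o["pixels"],SH[n]+[0,0,.004 if n=="cup_wide" else 0],[x,y]))
E
```

```text
over t 16.5 p [ 0.6225 -0.0888  0.0599] w 0.793 F [ 0.2  0.2 -2.7]
1 False t 17.6 p [ 6.231e-01 -8.810e-02 -4.000e-04] w 0.797 F [ 0.4  0.3 -1.9]
2 True t 17.8 p [ 0.6241 -0.0884 -0.0049] w 0.797 F [-0.5  0.5  3.8]
open t 18.2 p [ 0.6223 -0.0879 -0.0071] w 1.001 F [-0.   0.1  0.1]
up t 19.7 p [ 0.6216 -0.0878  0.1484] w 1.004 F [-0.4  0.4  0.1]
cup_wide 0.76 (array([ 0.62369625, -0.08781407]), np.float64(0.976393787838905))
saucer 0.67 (array([ 0.62266378, -0.08767401]), np.float64(0.9891869848370634))
```

```bash
python3 - <<'E'
from h import *
a=np.radians(10); x,y=.6225,.270
go([x,y,.15],a); st(); env.pause(.2)
c=env.read_camera("wrist")
best=None
for o in env.outline_of("wrist","cup_mid")[:5]:
    p,i=fit(c,o["pixels"],SH["cup_mid"],onplane(c,o["location"],.035)[:2]); col=c["frame"][o["pixels"]].mean(0).round(); print(round(o["p"],2),np.round(o["location"]),p,round(i,3),col)
    if np.hypot(*(p-[x,y]))<.012 and np.ptp(col)<15: best=p
assert best is not None
x,y=best
hit=down(x,y,.022,.1,5); st(f"down {hit}")
if not hit:
    env.close(30); st("closed")
    down(x,y,.03,.05); st("up")
    cv2.imwrite("pics/w6.png",env.read_camera("wrist")["frame"][:,:,::-1])
E
```

```text
t 21.2 p [0.6229 0.2689 0.15  ] w 1.002 F [ 0.3  0.1 -0.3]
0.95 [255. 186.] [0.62569999 0.27046251] 0.967 [101. 101. 102.]
0.95 [164.  68.] [0.5478895  0.34484475] 0.981 [43. 98. 50.]
0.94 [297.  73.] [0.64100372 0.36035939] 0.979 [ 52. 117.  61.]
0.78 [349. 230.] [0.71955047 0.23661871] 0.872 [28. 68. 33.]
down False t 22.9 p [0.6264 0.2707 0.0231] w 1.003 F [ 0.2 -1.3  0.3]
closed t 23.3 p [0.6262 0.2706 0.0227] w 0.561 F [-0.4  0.2  2.8]
up t 23.6 p [0.6256 0.2704 0.03  ] w 0.555 F [-0.2  0.6 -2.1]
```

View pics/w6.png

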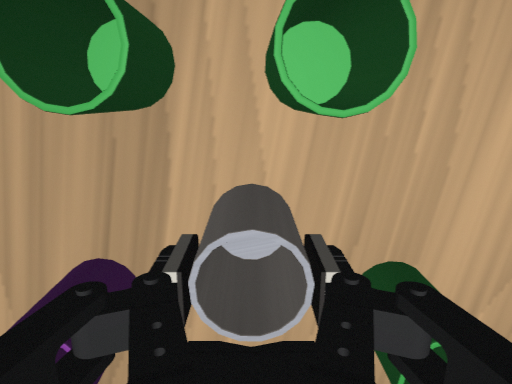

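The steel mid cup is gripped and upright at wrist (250,285). Next it goes into the wide cup.

```bash
python3 - <<'E'
from h import *
a=np.radians(10); X,Y=.6237,-.0878
p=env.observe()["eef_pos"]; down(p[0],p[1],.16,.15)
go([X,Y,.16],a); env.pause(.2); st("over")
hit=down(X,Y,.036,.08,6); st(f"1 {hit}")
if not hit: hit=down(X,Y,.027,.03,4); st(f"2 {hit}")
env.let_go(); st("open"); env.pause(.3)
down(X,Y,.16,.15); st("up")
c=env.read_camera("wrist"); cv2.imwrite("pics/w7.png",c["frame"][:,:,::-1])
for n,z in(("cup_wide",.004),("cup_mid",.008)):
  for o in env.outline_of("wrist",n)[:1]: print(n,o["p"],fit(c,o["pixels"],SH[n]+[0,0,z],[X,Y]))
E
```

```text
over t 26.2 p [ 0.6239 -0.0866  0.16  ] w 0.557 F [-0.7 -0.1 -1.8]
1 False t 27.9 p [ 0.6242 -0.0879  0.0367] w 0.555 F [-0.3 -0.3 -1.9]
2 True t 28.2 p [ 0.6248 -0.0881  0.0306] w 0.555 F [-1.4  0.6  4.1]
open t 28.7 p [ 0.6233 -0.0877  0.0288] w 1.003 F [-0.5 -1.   1. ]
up t 30.0 p [ 0.6229 -0.0876  0.1585] w 0.999 F [-0.3 -0.3 -0.3]
cup_wide 0.98 (array([ 0.62345881, -0.08764211]), np.float64(0.8668061997963571))
cup_mid 0.89 (array([ 0.62440102, -0.08815865]), np.float64(0.9641212994970428))
```

View pics/w7.png

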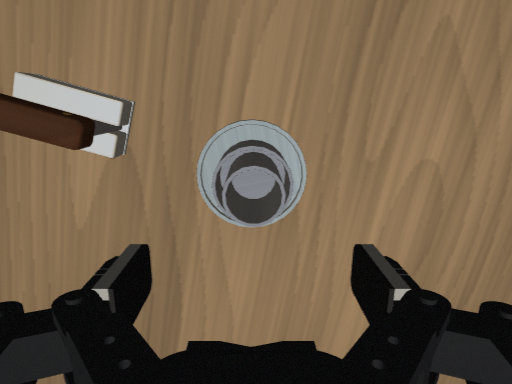

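Medium is seated in wide (252,185). Now the slim cup.

```bash
python3 - <<'E'
from h import *
x,y=.469,-.259; a=0.
go([x,y,.17],a); env.pause(.2); st()
c=env.read_camera("wrist"); best=None
for o in env.outline_of("wrist","cup_slim")[:3]:
    p,i=fit(c,o["pixels"],SH["cup_slim"],onplane(c,o["location"],.048)[:2]); print(round(o["p"],2),np.round(o["location"]),p,round(i,3))
    if best is None and np.hypot(*(p-[x,y]))<.012: best=p
assert best is not None
x,y=best
hit=down(x,y,.050,.1,5); st(f"down {hit}")
if not hit:
    env.close(30); st("closed"); 
    if env.observe()["width"]>.25:
        down(x,y,.19,.15); st("up")
        X,Y=.6242,-.088
        go([X,Y,.19],a); env.pause(.2); st("over")
        c=env.read_camera("wrist"); cv2.imwrite("pics/w8.png",c["frame"][:,:,::-1])
E
```

```text
t 31.3 p [ 0.4699 -0.2581  0.1699] w 1.0 F [0.1 0.7 0. ]
0.84 [250. 186.] [ 0.46795236 -0.25717582] 0.968
down False t 32.8 p [ 0.4686 -0.2576  0.0509] w 1.0 F [-0.4 -0.   0.3]
closed t 33.3 p [ 0.4682 -0.2573  0.0503] w 0.31 F [0.2 0.5 1.1]
up t 34.4 p [ 0.4673 -0.2567  0.1885] w 0.308 F [-0.3 -0.5 -1.4]
over t 35.5 p [ 0.6236 -0.0895  0.1902] w 0.301 F [-0.3  0.2 -0.4]
```

View pics/w8.png

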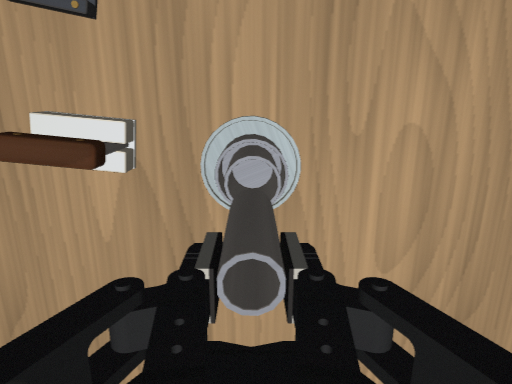

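The slim cup is held upright (252,285), above the nest at (252,170).

```bash
python3 - <<'E'
from h import *
X,Y=.6242,-.088
hit=down(X,Y,.067,.08,6); st(f"1 {hit}")
if not hit: hit=down(X,Y,.057,.03,4); st(f"2 {hit}")
if env.observe()["eef_pos"][2]<.068:
    env.let_go(); st("open"); env.pause(.3)
    down(X,Y,.19,.15); st("up")
    go([.459,-.0615,.17],np.pi/2-.1); env.pause(.2); st("block")
    c=env.read_camera("wrist"); cv2.imwrite("pics/w9.png",c["frame"][:,:,::-1])
    for n,l,y0 in(("block","block",-.1),("handle","scraper",-.1)):
        for o in env.outline_of("wrist",l)[:2]: print(n,round(o["p"],2),np.round(o["location"]),*fit(c,o["pixels"],SH[n],[.459,-.061],y0))
E
```

```text
1 False t 37.3 p [ 0.6247 -0.0881  0.0678] w 0.307 F [-0.3 -0.6 -0.6]
2 True t 37.5 p [ 0.6255 -0.0883  0.062 ] w 0.308 F [ 1.2 -0.4  3.7]
open t 38.2 p [ 0.6243 -0.088   0.0609] w 1.0 F [-0.9  0.5 -0.7]
up t 39.5 p [ 0.6234 -0.0878  0.1884] w 1.003 F [-0.9 -0.  -0.8]
block t 41.0 p [ 0.4593 -0.0616  0.1701] w 1.0 F [-0.7 -0.5 -0.4]
block 0.79 [235. 164.] [ 0.45789099 -0.06089977 -0.10042794] 0.9739042253521126
handle 0.77 [252. 188.] [ 0.45704969 -0.06064089 -0.08928967] 0.9399092552288908
handle 0.18 [439. 288.] [ 0.459 -0.061 -0.1  ] 0.0
```

View pics/w9.png

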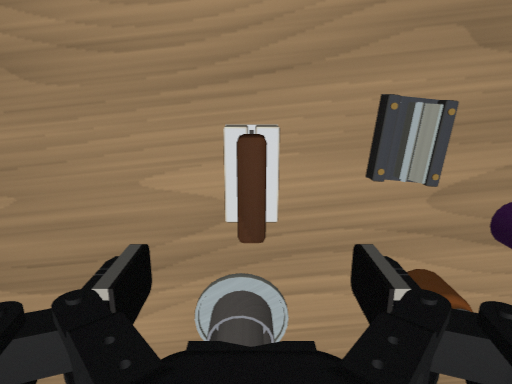

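The slim cup stands in the nest at (240,310). The block is at (252,173), with the handle centred at (252,188). Before grasping I take one close look at the clip with the gripper empty.

```bash
python3 - <<'E'
from h import *
go([.4427,.0915,.17],np.pi/2-.2); env.pause(.2); st("clip")
c=env.read_camera("wrist"); f=c["frame"][:,:,::-1].copy()
for o in env.outline_of("wrist","clip")[:1]:
    p,i=fit(c,o["pixels"],SH["clip"],[.4427,.0915],-.2); print(round(o["p"],2),np.round(o["location"]),p,i)
    d=np.array([np.cos(p[2]),np.sin(p[2])])
    a,b=[tuple(int(v) for v in proj(c,[*(p[:2]+s*.05*d),.034])[0]) for s in(-1,1)]
    cv2.imwrite("pics/w10.png",np.hstack([cv2.resize(f[90:240,180:330],(390,390),interpolation=cv2.INTER_CUBIC),cv2.resize(cv2.line(f,a,b,(0,0,255),1)[90:240,180:330],(390,390),interpolation=cv2.INTER_CUBIC)]))
E
```

```text
clip t 42.0 p [0.4431 0.0903 0.17  ] w 1.002 F [-0.6 -0.4 -1.1]
0.72 [252. 172.] [ 0.44420036  0.09148273 -0.20098997] 0.9816079482597225
```

View pics/w10.png

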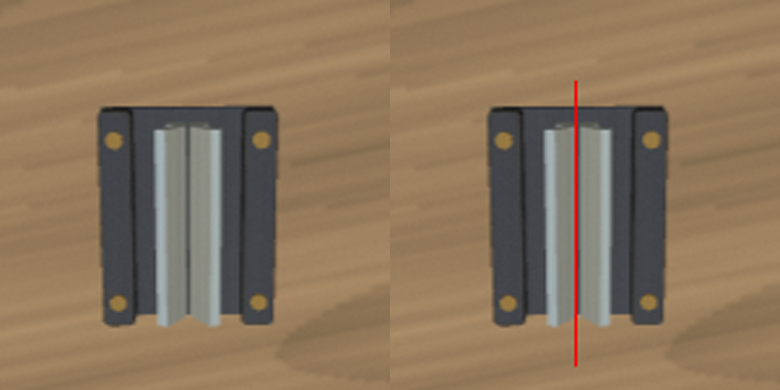

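The fitted line lies on the slot. Now grasp the scraper and lift it straight out.

```bash
python3 - <<'E'
from h import *
x,y=.4575,-.0608
go([x,y,.17],np.pi/2-.1); env.pause(.2)
hit=down(x,y,.041,.1,5); st(f"down {hit}")
if not hit:
    env.close(80); st("closed")
    down(x,y,.15,.1); st("up")
    c=env.read_camera("wrist"); cv2.imwrite("pics/w11.png",c["frame"][:,:,::-1])
E
```

```text
down False t 44.4 p [ 0.4582 -0.061   0.0418] w 0.999 F [-0.2  0.   0.2]
closed t 45.0 p [ 0.4578 -0.0609  0.0413] w 0.25 F [-0.7  0.7  1.3]
up t 46.3 p [ 0.4569 -0.0606  0.149 ] w 0.245 F [ 0.9 -0.9 -2. ]
```

View pics/w11.png

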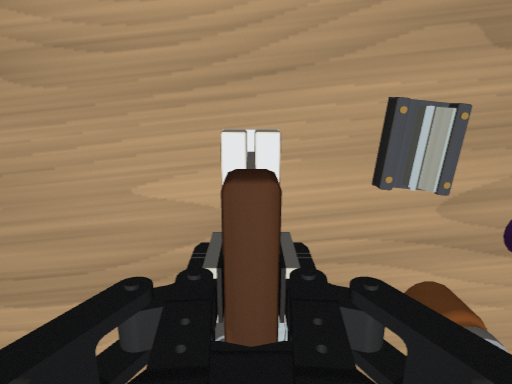

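The scraper is gripped square, with its handle at (250,260). Now press it into the clip.

```bash
python3 - <<'E'
from h import *
x,y=.4442,.0915
go([x,y,.15],np.pi/2-.201); env.pause(.3); st("over")
hit=down(x,y,.080,.1,6); st(f"1 {hit}")
if not hit:
    for z,F in((.060,25),(.050,25),(.0375,32)):
        hit=down(x,y,z,.03,F); st(f"{z} {hit}")
        if hit: break
E
```

```text
over t 47.3 p [0.4444 0.0906 0.15  ] w 0.25 F [ 0.5  0.  -2.1]
1 False t 48.1 p [0.4448 0.0915 0.0806] w 0.239 F [-0.1  0.1 -0.1]
0.06 False t 49.0 p [0.4443 0.0915 0.06  ] w 0.246 F [ 0.2  0.1 -0.9]
0.05 False t 49.4 p [0.4451 0.0914 0.0504] w 0.247 F [ 2.9 -2.   0.5]
0.0375 True t 49.8 p [0.4446 0.0915 0.0412] w 0.243 F [-2.2  0.3  5.4]
```

It stopped at z = 0.0412, the height at which it was grasped with the edge 5 mm up, so it is on the floor. Release and check.

```bash
python3 - <<'E'
from h import *
x,y=.4442,.0915
env.pause(.2); st("hold"); env.let_go(); env.pause(.3)
down(x,y,.17,.15); st("up"); env.pause(.3)
c=env.read_camera("wrist"); f=c["frame"][:,:,::-1].copy()
for o in env.outline_of("wrist","scraper")[:1]: print(o["p"],*fit(c,o["pixels"],SH["handle"],[x,y],-.2))
s=env.read_camera("scene"); g=s["frame"][:,:,::-1].copy()
u=proj(s,(SH["handle"]@np.array([[np.cos(.201),-np.sin(.201),0],[np.sin(.201),np.cos(.201),0],[0,0,1]]))+[x,y,0])
g=cv2.resize(g[90:240,190:340],(390,390),interpolation=cv2.INTER_CUBIC)
for q in u: cv2.circle(g,tuple(int(v) for v in (q-[190,90])*2.6),2,(0,0,255),-1)
cv2.imwrite("pics/w12.png",np.hstack([g,cv2.resize(f,(400,300))[0:300] if 0 else cv2.resize(f[60:370,100:410],(390,390))]))
E
```

```text
hold t 50.0 p [0.4445 0.0915 0.0412] w 0.243 F [-2.2 -1.2  5.1]
up t 52.0 p [0.4435 0.0915 0.1687] w 0.996 F [ 0.2 -0.2  0.6]
0.9 [ 0.44460604  0.09160989 -0.20028212] 0.948906709533639
```

Picture limit reached, so I check the scraper height and the nest numerically.

```bash
python3 - <<'E'
from h import *
x,y=.4442,.0915
go([.4442,.0,.25],np.pi/2-.2); env.pause(.2)
for cam in("scene","top","wrist"):
    c=env.read_camera(cam)
    for o in env.outline_of(cam,"scraper")[:1]:
        r=[]
        for dz in(-.006,-.003,0,.003,.006,.009,.015):
            p,i=fit(c,o["pixels"],SH["handle"]+[0,0,dz],[x,y],-.2); r.append((dz,*p.round(4),round(i,3)))
        print(cam,round(o["p"],2),np.round(o["location"]),"pred",proj(c,[x,y,.076])[0].round(1),*r,sep="\n ")
    for n,z in(("cup_wide",.004),("cup_mid",.008),("cup_slim",.012)):
        for o in env.outline_of(cam,n)[:5]:
            p,i=fit(c,o["pixels"],SH[n]+[0,0,z],onplane(c,o["location"],z+.04)[:2])
            if np.hypot(*(p-[.6242,-.088]))<.03: print(cam,n,round(o["p"],2),p.round(4),round(i,3))
    for n in("jar","tin"):
        for o in env.outline_of(cam,n)[:1]: print(cam,n,fit(c,o["pixels"],SH[n],onplane(c,o["location"],.04)[:2])[0].round(4))
E
```

```text
scene
 0.55
 [302. 139.]
 pred
 [304.8 139.4]
 (-0.006, np.float64(0.4428), np.float64(0.0903), np.float64(-0.1785), np.float64(0.883))
 (-0.003, np.float64(0.4461), np.float64(0.0892), np.float64(-0.1893), np.float64(0.877))
 (0, np.float64(0.4507), np.float64(0.0878), np.float64(-0.1832), np.float64(0.876))
 (0.003, np.float64(0.4562), np.float64(0.0869), np.float64(-0.1893), np.float64(0.869))
 (0.006, np.float64(0.4594), np.float64(0.086), np.float64(-0.1917), np.float64(0.867))
 (0.009, np.float64(0.464), np.float64(0.0851), np.float64(-0.1932), np.float64(0.862))
 (0.015, np.float64(0.4728), np.float64(0.0831), np.float64(-0.1973), np.float64(0.855))
scene cup_wide 0.59 [ 0.6295 -0.0902] 0.805
scene cup_slim 0.65 [ 0.6216 -0.0902] 0.5
scene jar [0.6145 0.105 ]
scene tin [0.4382 0.2704]
top cup_wide 0.81 [ 0.6214 -0.0878] 0.917
top cup_mid 0.44 [ 0.6228 -0.0875] 0.956
top cup_slim 0.69 [ 0.6228 -0.0886] 0.884
top jar [0.6105 0.1064]
top tin [0.4359 0.273 ]
wrist
 0.62
 [341. 151.]
 pred
 [340.1 151.2]
 (-0.006, np.float64(0.4465), np.float64(0.0913), np.float64(-0.1916), np.float64(0.93))
 (-0.003, np.float64(0.4462), np.float64(0.0904), np.float64(-0.1941), np.float64(0.928))
 (0, np.float64(0.4455), np.float64(0.0897), np.float64(-0.1988), np.float64(0.925))
 (0.003, np.float64(0.4453), np.float64(0.089), np.float64(-0.1994), np.float64(0.921))
 (0.006, np.float64(0.4447), np.float64(0.0882), np.float64(-0.2007), np.float64(0.916))
 (0.009, np.float64(0.4452), np.float64(0.0874), np.float64(-0.2026), np.float64(0.911))
 (0.015, np.float64(0.4446), np.float64(0.0858), np.float64(-0.2045), np.float64(0.891))
wrist cup_wide 0.94 [ 0.623  -0.0884] 0.881
wrist cup_mid 0.79 [ 0.6217 -0.0881] 0.707
wrist cup_slim 0.66 [ 0.6051 -0.0807] 0.349
wrist jar [0.6002 0.0816]
wrist tin [0.4386 0.2752]
```

```bash
python3 -c "
from h import *
st(); env.sign_off()"
```

```text
t 54.2 p [ 0.4442 -0.      0.25  ] w 0.997 F [-0.4  0.8 -0.1]
the job is handed in; nothing more can be done
```

The three cups are nested in the saucer, the scraper is pressed into the clip, and I handed the job in at 54 s. No verdict was reported.

- **Missed grasp:** The first try at the wide cup closed on air, and the cup did not move. The fingertips sit about 40 mm farther back than the stated tool data. I measured the real offset from the pictures, and every grasp after that held.
- **Cups:** In the top camera all three cups lie within about 2 mm of the saucer's centre, and each was felt to land on its floor before release.
- **Scraper:** Pressing stopped at the TCP height where it was grasped in the block, so the edge should be on the clip's floor. The wrist fit put the handle within 0.5 mm of the clip's centre and 0.001 rad of its line.
- **Bystanders:** The jar and tin matched their starting positions to within about 3 mm in the top and scene cameras. I did not re-measure the brush; the arm stayed well clear of it.

**Checks that disagreed or failed:**
- The scene camera put the scraper's handle about 6 mm off in x. It showed an offset of about 11 mm in the same direction at the start, so I took it as bias.
- In the last far wrist view the slim cup and jar came out about 20–30 mm off. I put this down to only part of each being visible.
- The top camera did not report the scraper at the end.
- I could not view the picture taken after the scraper was released, because the picture limit was reached. That last check was numerical only.

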